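# Set the roller gap of a dosing pump: dial to its stop, four clicks back, lock

### The arm

A 6-joint arm with a two-finger parallel gripper is mounted at the origin on the work surface. World frame = base frame: x ahead of the robot, y to its left, z up, the work surface at z = 0. Lengths are in m, angles in degrees, forces in N, time in s.
With the tool pointing down it reaches from about 0.4 to 0.825 m from the base axis. Payload 7 kg.
Tool frame: the origin (TCP) lies between the finger pads; the fingertips stand 19 mm ahead of it and the grasp point (between the pads) is the TCP; z points along the fingers, y is the line along which they close (so a half turn about z gives the same grasp; the last joint's range is limited). The gripper opens to 88 mm and grips with 3 to 60 N. Pads are 19 mm wide; open, the fingers measure 130 mm over their backs; the gripper's body (78 mm by 193 mm) begins 47 mm behind the grasp point.
Start: joints at [-48.982, 20.546, 0.682, 0, -70.136, -16.507], TCP at [0.28, -0.614, 0.246] pointing down, gripper open.
Joint ranges: [-176.03, 176.03], [-82.01, 121.73], [-58.28, 71.71], [-173.87, 95.51], [-174.79, -0.11], [-173.66, 173.66]. Speed limits (degrees/s): [136.94, 136.94, 172.46, 180, 180, 180].

### API

Orientations are given as [roll, pitch, yaw] about the fixed x, y, z axes, in that order (R = Rz(yaw) Ry(pitch) Rx(roll)).
In Python, from plant import get_obs, snapshot, close_job, spot_in, spot_point gives the robot as it stands.
- The arm moves only by the tool play_rows, never from a script. Its argument "plan" is a list of rows, each a list of 6 numbers: the shift along the tool's x, y, z in cm, then the turn, a rotation vector about the tool's x, y, z in degrees. A call has 1 to 20 rows; each row shifts and turns the commanded pose from where the row before left it, along the tool's axes as they then stand; what a row does not reach is not made up. A row lasts 1/12 s, in which the tool goes at most 41.7 mm and 7.16 degrees, less where a joint would pass 70% of its speed; a pose out of reach is approached as far as the arm can. A call is refused whole if a number of a shift passes 4.17 or a number of a turn 7.16, either way. A call with a gripper value outside its range is refused whole. "grip" is the finger opening in cm, from 0 to 8.76, set as the call begins (left out, the last holds). The fingers move at their own pace and stop on an object; the grip force is fixed at half the most. Time passes only in rows, so rows that do not move let the fingers close. It gives the time, the measured TCP pose, the force, the opening and the grip force at its end, in the units of the state.
- get_obs(): the state, without advancing time (a new reading comes with each control period).
- snapshot(name): name is "scene" or "side" or "wrist"; returns a dict with "frame" (400x640x3 uint8, red, green, blue), "fx", "fy", "cx", "cy" (pixels), "k1" (the pictures are not rectified: a ray, as slopes to the right and down, at radius r is drawn at 1 + k1 r^2 times it, then the intrinsics apply), "position" and "attitude" of the camera in the world. Camera axes: x right, y down, z forward; pixel columns grow to the right and rows downward; lengths in m; the calibration is good to about 2 mm. A picture is of the moment at which its call begins. There is no depth.
- close_job(): hands the job in; it is judged then, once.
Trained networks look in the newest picture that a camera, given by its name, has taken for a name from the list of things; names that differ only in an ending like _2 or _b are one class to them, and where a whole thing is asked for, a point or a joint stands for the part that bears it (a point fixed in the world has none). Each returns a list of dicts, best first, with "score" (0 to 1); they miss things now and then, are a little off and sometimes report something else, mostly with a low value. They report only what shows in the picture. A call takes as long as a camera call.
- spot_in(camera, thing): "position" ([x, y, z] in m, in world coordinates, good to about 4 mm: the middle of the surface that is visible of it).
- spot_point(camera, thing): "position" ([x, y, z] in m, in world coordinates, good to about 4 mm: a listed point, or the origin of a listed thing).
The state is a dict: "clock": time; "joint_pos": joint angles; "qvel": joint speeds; "tau": joint torques, N m; "tool_pos": TCP position; "orientation": TCP orientation; "force": force on the tool from outside, world axes, zero at the start; "moment": the same for the moment, N m; "opening": finger opening in m; "gripper_force": force on a finger pad.
Only numpy, scipy, OpenCV 4.12 (cv2) and the standard library are available. Lean on these libraries where they do the work, as an engineer would, in place of code of your own. Each camera call takes 0.05 s, during which the arm holds its last target. There are 200 camera calls.

### The job

Set the roller gap of the dosing pump: turn the blue dial clockwise, gently, until it comes up against its stop, then turn it back by exactly four clicks. Then swing the red lock lever over to its other end so that the setting is locked, let go of everything, and leave the glassware and the bottle standing as they are.

Things in the scene. Friction and masses are not known exactly. Their poses are not given: they have to be found in the camera images.
- pump: white bench dosing pump, fixed to the bench, 160 (x) x 250 (y) x 110 mm high; origin at the centre of its underside, z up; its roller head is on its +x face. On its top: the dial, its axis at x +10, y -55 mm, and the lock lever, at x 0, y +70 mm. It stands in a different place and at a different yaw each time.
- dial: the blue gap dial: disc of 44 mm diameter, 8 mm thick, carrying an upright grip bar 42 mm long (x), 14 mm thick (y), top 38 mm above the origin, which is on the upright axis at the disc's underside, 116 mm above the bench. A white mark on the bar's top is at its -x half. The dial is clamped on its spindle at an arbitrary angle, so the mark's direction does not tell the setting.
- dial_grip (a point): where to grip the dial's bar: on the axis, 146 mm above the bench, 8 mm below the bar's top; turns with the dial, same axes. 20 clicks a turn (18 degrees each): spring detents in which the dial rests; passing one takes up to about 0.07 N m. Starts 5 to 8 clicks short of the stop; clockwise seen from above goes to the stop. Travel about 12 clicks.
- gap (a joint): roller gap that the dial sets, in m: 0 at click nought, plus 0.00002 (0.02 mm) per click as the dial is turned back (anticlockwise). One click is far finer than the reading can be trusted, so count by feel and turn.
- stop_pin: hidden pin inside the pump, fixed, that stops the dial: a firm, slightly springy end (about 0.08 rad per 0.5 N m) 2 degrees beyond the last detent (click nought), into which the dial springs back when let go; four clicks are counted from there. Press on the stop with 0.12 to 0.35 N m; above 0.55 N m spoils it (the pin sits 30 mm from the dial's axis). Its place does not tell the setting.
- lock_tip (a point): centre of the red ball (22 mm diameter) at the end of the lock lever, 45 mm from the lever's pivot.
- lock_pivot (a point): point on the lever's pivot line, 124 mm above the bench, fixed in the pump, same axes as the pump; the lever turns about this point's y axis, in its x-z plane. The lever stands on a grey block 60 x 36 x 16 mm.
- lock (a joint): angle of the lock lever, rad: 0 open, leaning 0.5 rad towards the pump's -x; 1.0 locked, leaning 0.5 rad towards the pump's +x. It stays where it is left; about 1.5 N on the ball moves it.
- bottle: clear sample bottle, white cap, 68 mm diameter, 160 mm high, loose, about 0.4 kg; origin at the centre of its underside
- flask: conical flask, pinkish, 82 mm diameter at the foot, 132 mm high, loose, about 0.25 kg; origin at the centre of its underside
- beaker: glass beaker, 70 mm diameter, 90 mm high, loose, about 0.12 kg; origin at the centre of its underside

How it is judged:
By the outcome, as a careful person would: the job done as asked, in the order asked, and still so for the second after the job is handed in, with the robot touching nothing.
It also fails if it takes over 72 s, if anything falls off the work surface, if the arm or the gripper's body presses on something with over 40 N, if the wrist force passes 120 N, or if a joint passes its speed limit or range.

## Working session

There is one attempt and no reset: what is moved stays moved. The work goes in short steps, Python scripts to look and compute and a tool call to move; the robot and the scene stay as the last step left them, time stands still between calls to the robot, and variables do not carry over. Pictures are saved under pics/ and viewed, at most 10 in all, crops included, and the job is handed in when it is done.

Besides the shell and the picture viewer there is one more tool, called after "Request:" by a JSON object that holds its "name" and its "arguments". play_rows: Moves the arm, as the interface text tells. Its arguments: {"type":"object","properties":{"plan":{"type":"array","items":{"type":"array","items":{"type":"number"}}},"grip":{"type":"number"}},"required":["plan"]}

```bash
mkdir -p pics; ls
python3 - <<'E'
from plant import *
import cv2
o=get_obs(); print(o)
for c in ("scene","side"):
    s=snapshot(c); cv2.imwrite(f"pics/{c}0.png",s["frame"][:,:,::-1]); print(c,s["position"],s["attitude"],s["fx"],s["k1"])
    for t in ("dial_grip","lock_tip","lock_pivot","pump","dial","bottle","flask","beaker"):
        print(t,[(r["score"],r["position"]) for r in spot_point(c,t)[:2]])
E
```

```text
pics
{'clock': 0.0, 'joint_pos': array([-4.89825467e+01,  2.05909603e+01,  6.33194411e-01, -1.95094920e-02,
       -7.01363078e+01, -1.65048987e+01]), 'qvel': array([-0.02617402, -0.04393342, -0.01695201, -0.03129974, -0.06434006,
        0.09550324]), 'tau': array([ 1.07157219e-03, -5.82715917e+01,  2.93065041e+01,  6.99700803e+00,
        7.05625236e-03, -1.87296123e-04]), 'tool_pos': array([ 0.2798106 , -0.61376144,  0.24462555]), 'orientation': array([ 1.79904592e+02, -9.14412444e-03, -1.55494082e+02]), 'force': array([ 0.26610196, -0.25207739, -0.04794288]), 'moment': array([-0.04164458,  0.03032478,  0.0122508 ]), 'gripper_force': 0.0, 'opening': 0.08746217910329496}
scene [ 1.29586963 -0.02238183  0.85258418] [-136.86912428    0.22371544   84.55297672] 409.6482201499489 -0.04243850944681612
dial_grip [(0.72, [0.545, 0.0331, 0.0004]), (0.64, [0.5444, -0.0243, 0.1454])]
lock_tip [(0.47, [0.5484, 0.1045, 0.1694])]
lock_pivot [(0.86, [0.5703, 0.1012, 0.1244]), (0.41, [0.5432, -0.2396, -0.0013])]
pump [(0.76, [0.5461, 0.0325, -0.0016])]
dial [(0.59, [0.5435, -0.0302, 0.1152])]
bottle [(0.59, [0.624, 0.2471, 0.0018])]
flask [(0.98, [0.5445, -0.2399, -0.0027])]
beaker [(0.77, [0.7293, 0.0202, 0.0036])]
side [0.57066827 0.82006259 0.93289784] [-135.43915857   -0.72550151 -174.69682768] 408.4443171435266 -0.07167765929480914
dial_grip [(0.49, [0.5388, -0.0244, 0.1519]), (0.26, [0.7319, 0.0154, 0.0005])]
lock_tip [(0.51, [0.5496, 0.1031, 0.1598])]
lock_pivot [(0.64, [0.5673, 0.0995, 0.1171])]
pump [(0.93, [0.5485, 0.0307, 0.0011]), (0.68, [0.6222, 0.2462, 0.0005])]
dial []
bottle [(0.6, [0.6232, 0.2476, -0.0015])]
flask [(0.97, [0.5445, -0.2395, 0.0038])]
beaker [(0.69, [0.7329, 0.0174, -0.0002]), (0.15, [0.5409, -0.0246, 0.1511])]
```

View pics/scene0.png

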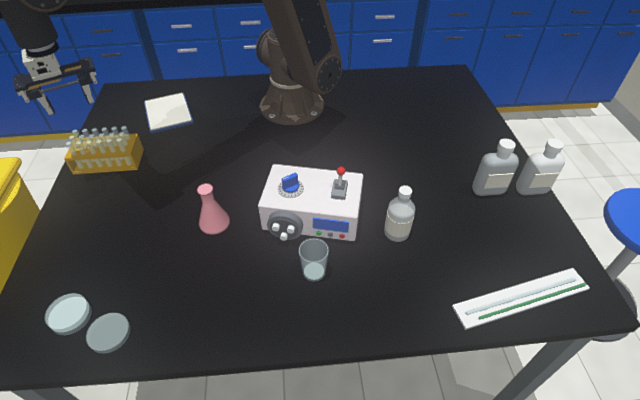

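View pics/side0.png

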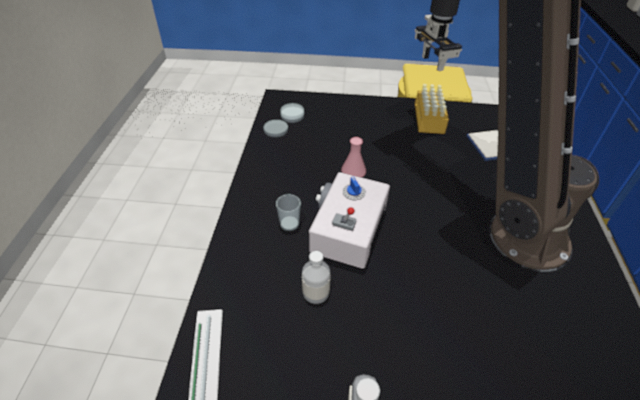

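Request:
{"name": "play_rows", "arguments": {"plan": [[-2.68, 2.38, -0.3, 0, 0, 0], [-2.68, 2.38, -0.3, 0, 0, 0], [-2.68, 2.38, -0.3, 0, 0, 0], [-2.68, 2.38, -0.3, 0, 0, 0], [-2.68, 2.38, -0.3, 0, 0, 0], [-2.68, 2.38, -0.3, 0, 0, 0], [-2.68, 2.38, -0.3, 0, 0, 0], [-2.68, 2.38, -0.3, 0, 0, 0], [-2.68, 2.38, -0.3, 0, 0, 0], [-2.68, 2.38, -0.3, 0, 0, 0], [-2.68, 2.38, -0.3, 0, 0, 0], [-2.68, 2.38, -0.3, 0, 0, 0], [-2.68, 2.38, -0.3, 0, 0, 0], [-2.68, 2.38, -0.3, 0, 0, 0], [-2.68, 2.38, -0.3, 0, 0, 0], [-2.68, 2.38, -0.3, 0, 0, 0], [-2.68, 2.38, -0.3, 0, 0, 0], [-2.68, 2.38, -0.3, 0, 0, 0], [0, 0, 0, 0, 0, 0], [0, 0, 0, 0, 0, 0]]}}

```text
clock: 2.57
tool_pos: [0.5418, -0.0225, 0.2994]
orientation: [180.0, -0.0, -155.3]
force: [-0.7, -0.6, -0.3]
opening: 0.0878
gripper_force: 0.0
```

```bash
cat > h.py <<'E'
from plant import *
import cv2, numpy as np
from scipy.spatial.transform import Rotation as Ro
def px2w(s,u,v,z):
    "pixel -> world point on plane of height z"
    xd=(u-s["cx"])/s["fx"]; yd=(v-s["cy"])/s["fy"]; a=np.array([xd,yd]); r=a.copy()
    for _ in range(20): r=a/(1+s["k1"]*(r@r))
    d=Ro.from_euler("xyz",s["attitude"],degrees=True).apply([r[0],r[1],1])
    p=np.array(s["position"]); return p+d*(z-p[2])/d[2]
E
python3 - <<'E'
from h import *
o=get_obs(); print(o["tool_pos"],o["orientation"],o["joint_pos"],o["clock"],o["force"],o["moment"])
s=snapshot("wrist"); cv2.imwrite("pics/w1.png",s["frame"][:,:,::-1]); print(s["position"],s["attitude"])
for t in ("dial_grip","lock_tip","lock_pivot","dial"):
    print(t,[(r["score"],r["position"]) for r in spot_point("wrist",t)[:2]])
E
```

```text
[ 0.541763   -0.02251749  0.29942932] [ 1.79997268e+02 -9.62748551e-03 -1.55324407e+02] [ 1.83340536e+01  6.18264922e+00 -1.11901169e+01 -1.73087880e-03
 -7.26371042e+01 -8.36579440e+01] 2.5667 [-0.7387902  -0.56839298 -0.29743856] [-0.01572191  0.05269704  0.01547189]
[ 0.48084881 -0.05088844  0.43839647] [ 1.65453484e+02 -3.16075406e-02  1.14608164e+02]
dial_grip [(0.62, [0.5414, -0.0226, 0.1468])]
lock_tip []
lock_pivot [(0.97, [0.5668, 0.099, 0.1261])]
dial [(0.82, [0.5432, -0.0276, 0.1101])]
```

View pics/w1.png

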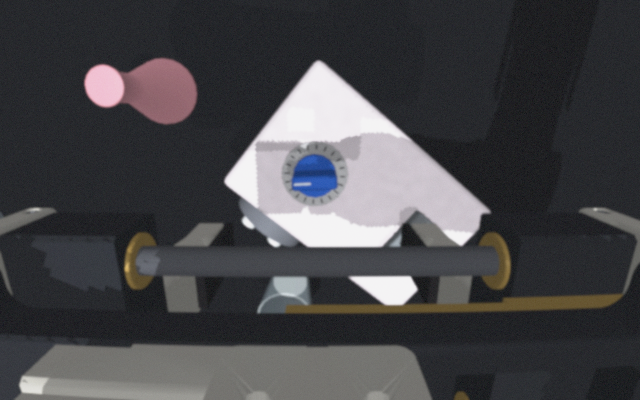

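Run:
```python
from h import *
s=snapshot("wrist"); f=s["frame"]; c=f[134:214,265:365]; cv2.imwrite("pics/w1c.png",cv2.resize(c[:,:,::-1],None,fx=7,fy=7,interpolation=cv2.INTER_CUBIC))
```

```text
(no output)
```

View pics/w1c.png

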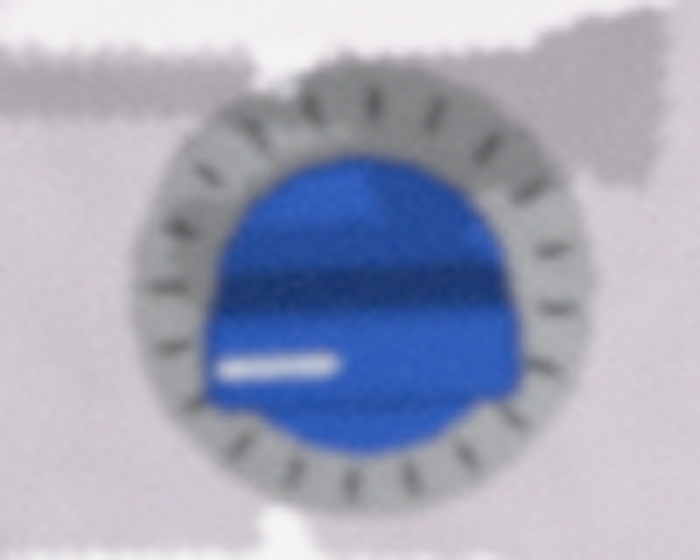

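Run:
```python
from h import *
s=snapshot("wrist")
w=lambda a,b:px2w(s,265+a/7,134+b/7,.154)
for p,q in (((218,371),(340,363)),((215,315),(508,298)),((215,404),(520,390))):
    P,Q=w(*p),w(*q); d=Q-P; print(P[:2],Q[:2],(P+Q)[:2]/2,np.linalg.norm(d),np.degrees(np.arctan2(d[1],d[0])))
```

```text
[ 0.55117594 -0.0415582 ] [ 0.54370611 -0.02763553] [ 0.54744102 -0.03459686] 0.015799974785780175 118.21457036904651
[ 0.54454298 -0.04485509] [ 0.52701143 -0.01154022] [ 0.5357772  -0.02819766] 0.03764620070401757 117.75504866911386
[ 0.55537939 -0.0401598 ] [ 0.53737194 -0.00493054] [ 0.54637567 -0.02254517] 0.039564754249364675 117.07386978138379
```

Request:
{"name": "play_rows", "arguments": {"plan": [[0, 0, 0.8, 0, 0, -7.15], [0, 0, 0.8, 0, 0, -7.15], [0, 0, 0.8, 0, 0, -7.15], [0, 0, 0.8, 0, 0, -7.15], [0, 0, 0.8, 0, 0, -7.15], [0, 0, 0.8, 0, 0, -7.15], [0, 0, 0.8, 0, 0, -7.15], [0, 0, 0.8, 0, 0, -7.15], [0, 0, 0.8, 0, 0, -7.15], [0, 0, 0.8, 0, 0, -7.15], [0, 0, 0.8, 0, 0, -7.15], [0, 0, 0.8, 0, 0, -7.15], [0, 0, 0.8, 0, 0, -7.15], [0.2, 0.2, 0, 0, 0, 0], [0, 0, 0, 0, 0, 0]]}}

```text
clock: 4.17
tool_pos: [0.5399, -0.0278, 0.1955]
orientation: [179.9, 0.0, -62.8]
force: [-0.3, -0.2, 0.3]
opening: 0.0876
gripper_force: 0.0
```

Run:
```python
from h import *
o=get_obs(); print(o["tool_pos"],o["orientation"],o["joint_pos"],o["clock"],o["force"],o["moment"])
s=snapshot("wrist"); cv2.imwrite("pics/w2.png",s["frame"][:,:,::-1]); print(s["position"],s["attitude"])
for t in ("dial_grip","lock_tip","lock_pivot","dial"):
    print(t,[(r["score"],r["position"]) for r in spot_point("wrist",t)[:2]])
```

```text
[ 0.53991459 -0.02776674  0.19546151] [ 1.79947699e+02  3.62328269e-03 -6.28089275e+01] [ 1.78389863e+01  1.02383472e+01 -2.04109373e+01  5.72036986e-03
 -5.94029107e+01  9.34917399e+00] 4.1667 [-0.31971179 -0.19814275  0.29031798] [0.03036172 0.08541433 0.01239866]
[ 0.57152543 -0.08805892  0.33444172] [ 1.65338817e+02 -1.19799679e-01 -1.52875529e+02]
dial_grip [(0.86, [0.5396, -0.0235, 0.1436])]
lock_tip []
lock_pivot []
dial [(0.94, [0.5454, -0.0284, 0.1128])]
```

View pics/w2.png

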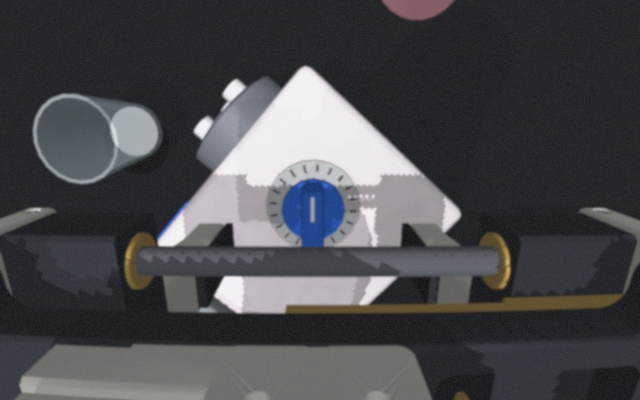

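Request:
{"name": "play_rows", "arguments": {"plan": [[-0.2, -0.2, 1.2, 0, 0, 0], [0, 0, 1.2, 0, 0, 0], [0, 0, 1.2, 0, 0, 0], [0, 0, 0.6, 0, 0, 0], [0, 0, 0.55, 0, 0, 0], [0, 0, 0, 0, 0, 0]]}}

```text
clock: 4.92
tool_pos: [0.5408, -0.0243, 0.1473]
orientation: [179.9, 0.0, -62.6]
force: [0.1, -0.8, -0.6]
opening: 0.0876
gripper_force: 0.0
```

Request:
{"name": "play_rows", "arguments": {"plan": [[0, 0, 0, 0, 0, 0], [0, 0, 0, 0, 0, 0], [0, 0, 0, 0, 0, 0], [0, 0, 0, 0, 0, 0], [0, 0, 0, 0, 0, 0], [0, 0, 0, 0, 0, 0], [0, 0, 0, 0, 0, 0]], "grip": 0}}

```text
clock: 5.5
tool_pos: [0.5413, -0.0242, 0.1482]
orientation: [-180.0, -0.0, -62.5]
force: [-0.3, -0.3, -0.7]
opening: 0.0465
gripper_force: 0.0
```

```bash
cat > st.py <<'E'
from h import *
o=get_obs()
for k in ("clock","tool_pos","orientation","joint_pos","force","moment","opening","gripper_force","tau"): print(k,np.round(o[k],4))
E
python3 st.py
```

```text
clock 5.5
tool_pos [ 0.5413 -0.0242  0.1482]
orientation [-1.799844e+02 -1.700000e-03 -6.253960e+01]
joint_pos [ 1.81707e+01  1.30093e+01 -2.37925e+01 -1.00000e-03 -5.31825e+01
  9.29030e+00]
force [-0.2512 -0.3421 -0.6754]
moment [ 0.0028  0.1163 -0.0022]
opening 0.0465
gripper_force 0.0
tau [ 1.60000e-03 -4.35983e+01  2.50319e+01  5.95420e+00  4.89000e-02
 -6.00000e-04]
```

Request:
{"name": "play_rows", "arguments": {"plan": [[0, 0, 0, 0, 0, 0], [0, 0, 0, 0, 0, 0], [0, 0, 0, 0, 0, 0], [0, 0, 0, 0, 0, 0], [0, 0, 0, 0, 0, 0], [0, 0, 0, 0, 0, 0], [0, 0, 0, 0, 0, 0], [0, 0, 0, 0, 0, 0]]}}

```text
clock: 6.17
tool_pos: [0.5413, -0.0242, 0.1481]
orientation: [-180.0, -0.0, -62.5]
force: [0.8, 0.8, -1.0]
opening: 0.0137
gripper_force: 30.0
```

```bash
python3 st.py
```

```text
clock 6.1667
tool_pos [ 0.5413 -0.0242  0.1481]
orientation [-1.799893e+02 -1.900000e-03 -6.253570e+01]
joint_pos [ 1.81742e+01  1.30252e+01 -2.37933e+01  2.00000e-04 -5.31706e+01
  9.29000e+00]
force [ 0.8467  0.7988 -0.9971]
moment [ 0.0939 -0.1561  0.0353]
opening 0.0137
gripper_force 29.9898
tau [-1.81200e-01 -4.38107e+01  2.47281e+01  5.98560e+00 -2.32200e-01
  9.00000e-03]
```

Request:
{"name": "play_rows", "arguments": {"plan": [[0, 0, 0, 0, 0, 5], [0, 0, 0, 0, 0, 5], [0, 0, 0, 0, 0, 5], [0, 0, 0, 0, 0, 5], [0, 0, 0, 0, 0, 5], [0, 0, 0, 0, 0, 5], [0, 0, 0, 0, 0, 5], [0, 0, 0, 0, 0, 5], [0, 0, 0, 0, 0, 5], [0, 0, 0, 0, 0, 5], [0, 0, 0, 0, 0, 5], [0, 0, 0, 0, 0, 5], [0, 0, 0, 0, 0, 5], [0, 0, 0, 0, 0, 5], [0, 0, 0, 0, 0, 2], [0, 0, 0, 0, 0, 0], [0, 0, 0, 0, 0, 0]]}}

```text
clock: 7.58
tool_pos: [0.5427, -0.0243, 0.1481]
orientation: [-179.9, 0.1, -134.5]
force: [5.5, -2.1, -6.0]
opening: 0.0142
gripper_force: 30.0
```

```bash
python3 st.py
```

```text
clock 7.5833
tool_pos [ 0.5427 -0.0243  0.1481]
orientation [-1.798939e+02  1.012000e-01 -1.345372e+02]
joint_pos [ 1.81506e+01  1.30629e+01 -2.37539e+01  5.98000e-02 -5.30446e+01
 -6.27238e+01]
force [ 5.5063 -2.0765 -5.9867]
moment [-0.8448 -2.2808 -0.0459]
opening 0.0142
gripper_force 29.9878
tau [  1.0593 -45.9584  23.5909   4.9724  -2.0137  -0.14  ]
```

Request:
{"name": "play_rows", "arguments": {"plan": [[0, 0, 0, 0, 0, 4], [0, 0, 0, 0, 0, 0], [0, 0, 0, 0, 0, 0]]}}

```text
clock: 7.83
tool_pos: [0.5427, -0.0243, 0.1481]
orientation: [-179.9, 0.1, -138.5]
force: [7.0, -2.8, -6.3]
opening: 0.0137
gripper_force: 30.0
```

```bash
python3 st.py
```

```text
clock 7.8333
tool_pos [ 0.5427 -0.0243  0.1481]
orientation [-1.798943e+02  1.068000e-01 -1.385395e+02]
joint_pos [ 18.1485  13.0676 -23.7532   0.0685 -53.0393 -66.7292]
force [ 6.965  -2.7966 -6.3459]
moment [-0.964  -2.4249  0.0593]
opening 0.0137
gripper_force 29.9931
tau [  1.1753 -46.0779  23.5852   4.8255  -2.0746  -0.2902]
```

Request:
{"name": "play_rows", "arguments": {"plan": [[-0.11, -0.1, 0, 0, 0, 0], [0, 0, 0, 0, 0, 0], [0, 0, 0, 0, 0, 0]]}}

```text
clock: 8.08
tool_pos: [0.543, -0.0243, 0.1481]
orientation: [-180.0, 0.0, -138.5]
force: [2.9, -1.6, -2.0]
opening: 0.0134
gripper_force: 30.0
```

```bash
python3 st.py
```

```text
clock 8.0833
tool_pos [ 0.543  -0.0243  0.1481]
orientation [-1.799779e+02  1.140000e-02 -1.385329e+02]
joint_pos [ 1.81083e+01  1.31607e+01 -2.36102e+01  1.97000e-02 -5.32098e+01
 -6.66529e+01]
force [ 2.9256 -1.6241 -2.0451]
moment [-0.5874 -0.9478  0.0904]
opening 0.0134
gripper_force 29.9944
tau [  0.7288 -44.4568  24.4769   5.3067  -0.8134  -0.0525]
```

Request:
{"name": "play_rows", "arguments": {"plan": [[-0.03, -0.1, 0, 0, 0, 0], [0, 0, 0, 0, 0, 3], [0, 0, 0, 0, 0, 3], [0, 0, 0, 0, 0, 3], [0, 0, 0, 0, 0, 3], [0, 0, 0, 0, 0, 2], [0, 0, 0, 0, 0, 0], [0, 0, 0, 0, 0, 0]]}}

```text
clock: 8.75
tool_pos: [0.5433, -0.0247, 0.148]
orientation: [180.0, -0.0, -152.5]
force: [-1.1, 0.7, 0.7]
opening: 0.0138
gripper_force: 30.0
```

```bash
python3 st.py
```

```text
clock 8.75
tool_pos [ 0.5433 -0.0247  0.148 ]
orientation [ 1.799808e+02 -2.060000e-02 -1.524728e+02]
joint_pos [ 1.80347e+01  1.32243e+01 -2.35155e+01 -1.94000e-02 -5.32836e+01
 -8.04959e+01]
force [-1.0796  0.6617  0.7467]
moment [ 0.2637  0.2358 -0.0034]
opening 0.0138
gripper_force 29.9903
tau [-3.07600e-01 -4.36037e+01  2.49089e+01  6.15230e+00 -1.38000e-02
 -2.01700e-01]
```

Request:
{"name": "play_rows", "arguments": {"plan": [[0, 0, 0, 0, 0, 2], [0, 0, 0, 0, 0, 2], [0, 0, 0, 0, 0, 0], [0, 0, 0, 0, 0, 0]]}}

```text
clock: 9.08
tool_pos: [0.5434, -0.0248, 0.1481]
orientation: [180.0, -0.0, -156.4]
force: [-0.1, 0.8, 0.4]
opening: 0.0139
gripper_force: 30.0
```

```bash
python3 st.py
```

```text
clock 9.0833
tool_pos [ 0.5434 -0.0248  0.1481]
orientation [ 1.799915e+02 -2.160000e-02 -1.564323e+02]
joint_pos [ 1.80276e+01  1.32269e+01 -2.35139e+01 -7.90000e-03 -5.32816e+01
 -8.44552e+01]
force [-0.0681  0.7658  0.4335]
moment [0.1688 0.2832 0.0341]
opening 0.0139
gripper_force 29.9951
tau [ -0.256  -43.5046  25.0422   6.0834   0.1187  -0.2359]
```

Request:
{"name": "play_rows", "arguments": {"plan": [[0, 0, 0, 0, 0, 3], [0, 0, 0, 0, 0, 3], [0, 0, 0, 0, 0, 3], [0, 0, 0, 0, 0, 3], [0, 0, 0, 0, 0, 2], [0, 0, 0, 0, 0, 0], [0, 0, 0, 0, 0, 0]]}}

```text
clock: 9.67
tool_pos: [0.5434, -0.025, 0.148]
orientation: [-180.0, -0.0, -170.4]
force: [0.3, -0.9, 0.5]
opening: 0.0136
gripper_force: 30.0
```

```bash
python3 st.py
```

```text
clock 9.6667
tool_pos [ 0.5434 -0.025   0.148 ]
orientation [-1.799864e+02 -2.380000e-02 -1.704132e+02]
joint_pos [ 1.80136e+01  1.32341e+01 -2.35184e+01  1.24000e-02 -5.32730e+01
 -9.84342e+01]
force [ 0.2908 -0.9304  0.4819]
moment [-0.5242  0.0077  0.005 ]
opening 0.0136
gripper_force 29.9898
tau [  0.8651 -43.6915  25.2528   5.534    0.1599  -0.1846]
```

Request:
{"name": "play_rows", "arguments": {"plan": [[0, 0, 0, 0, 0, 2], [0, 0, 0, 0, 0, 2], [0, 0, 0, 0, 0, 0], [0, 0, 0, 0, 0, 0]]}}

```text
clock: 10.0
tool_pos: [0.5435, -0.0251, 0.148]
orientation: [-180.0, -0.0, -174.4]
force: [-0.1, -2.3, -0.6]
opening: 0.014
gripper_force: 30.0
```

```bash
python3 st.py
```

```text
clock 10.0
tool_pos [ 0.5435 -0.0251  0.148 ]
orientation [-1.799794e+02 -2.160000e-02 -1.744009e+02]
joint_pos [ 1.801220e+01  1.323500e+01 -2.351690e+01  1.930000e-02 -5.327360e+01
 -1.024247e+02]
force [-0.0913 -2.3287 -0.6473]
moment [-1.1137  0.0262  0.0459]
opening 0.014
gripper_force 29.9949
tau [  1.4215 -43.7456  25.4679   5.179    0.2728  -0.2321]
```

Request:
{"name": "play_rows", "arguments": {"plan": [[0, 0, 0, 0, 0, 2], [0, 0, 0, 0, 0, 0]]}}

```text
clock: 10.17
tool_pos: [0.5435, -0.0251, 0.1481]
orientation: [-180.0, -0.0, -176.5]
force: [-0.0, -4.4, -0.0]
opening: 0.0136
gripper_force: 30.0
```

```bash
python3 st.py|grep mom
```

```text
moment [-1.351  -0.0379  0.0688]
```

Request:
{"name": "play_rows", "arguments": {"plan": [[0, 0, 0, 0, 0, 2], [0, 0, 0, 0, 0, 0]]}}

```text
clock: 10.33
tool_pos: [0.5435, -0.0251, 0.148]
orientation: [-180.0, -0.0, -178.5]
force: [-0.5, -3.9, -1.0]
opening: 0.0139
gripper_force: 30.0
```

```bash
python3 st.py|grep mom
```

```text
moment [-1.5438 -0.0018  0.058 ]
```

Request:
{"name": "play_rows", "arguments": {"plan": [[0, -0.12, 0, 0, 0, 0], [0, 0, 0, 0, 0, 3], [0, 0, 0, 0, 0, 3], [0, 0, 0, 0, 0, 2], [0, 0, 0, 0, 0, 2], [0, 0, 0, 0, 0, 0], [0, 0, 0, 0, 0, 0]]}}

```text
clock: 10.92
tool_pos: [0.5435, -0.0256, 0.148]
orientation: [180.0, -0.0, 171.6]
force: [-1.4, 1.0, 1.3]
opening: 0.0136
gripper_force: 30.0
```

```bash
python3 st.py|grep mom
```

```text
moment [0.5131 0.5522 0.0102]
```

Request:
{"name": "play_rows", "arguments": {"plan": [[0, 0, 0, 0, 0, 2], [0, 0, 0, 0, 0, 2], [0, 0, 0, 0, 0, 0], [0, 0, 0, 0, 0, 0]]}}

```text
clock: 11.25
tool_pos: [0.5435, -0.0258, 0.1481]
orientation: [180.0, -0.0, 167.6]
force: [-1.4, 1.7, 0.3]
opening: 0.014
gripper_force: 30.0
```

```bash
python3 st.py|grep mom
```

```text
moment [0.6545 0.7328 0.0685]
```

Request:
{"name": "play_rows", "arguments": {"plan": [[0, 0, 0, 0, 0, 2], [0, 0, 0, 0, 0, 0], [0, 0, 0, 0, 0, 0]]}}

```text
clock: 11.5
tool_pos: [0.5435, -0.0258, 0.148]
orientation: [180.0, -0.0, 165.6]
force: [-2.6, 2.6, 2.2]
opening: 0.0139
gripper_force: 30.0
```

```bash
python3 st.py|grep mom
```

```text
moment [0.8456 0.8472 0.0558]
```

Request:
{"name": "play_rows", "arguments": {"plan": [[0.06, 0.05, 0, 0, 0, 0], [0, 0, 0, 0, 0, 3], [0, 0, 0, 0, 0, 3], [0, 0, 0, 0, 0, 3], [0, 0, 0, 0, 0, 3], [0, 0, 0, 0, 0, 0], [0, 0, 0, 0, 0, 0]]}}

```text
clock: 12.08
tool_pos: [0.5433, -0.0258, 0.1481]
orientation: [-180.0, 0.0, 153.6]
force: [0.2, -3.5, -0.6]
opening: 0.0139
gripper_force: 30.0
```

```bash
python3 st.py|grep mom
```

```text
moment [-1.3155 -0.233   0.0305]
```

Request:
{"name": "play_rows", "arguments": {"plan": [[0, 0, 0, 0, 0, 2], [0, 0, 0, 0, 0, 0], [0, 0, 0, 0, 0, 0]]}}

```text
clock: 12.33
tool_pos: [0.5432, -0.0258, 0.1481]
orientation: [-180.0, 0.0, 151.6]
force: [1.3, -5.2, -1.3]
opening: 0.0137
gripper_force: 30.0
```

```bash
python3 st.py|grep mom
```

```text
moment [-1.8726 -0.3947  0.007 ]
```

Request:
{"name": "play_rows", "arguments": {"plan": [[0, 0, 0, 0, 0, 2], [0, 0, 0, 0, 0, 0], [0, 0, 0, 0, 0, 0]]}}

```text
clock: 12.58
tool_pos: [0.5432, -0.0258, 0.1481]
orientation: [-180.0, 0.0, 149.6]
force: [0.7, -4.8, -0.7]
opening: 0.014
gripper_force: 30.0
```

```bash
python3 st.py
```

```text
clock 12.5833
tool_pos [ 0.5432 -0.0258  0.1481]
orientation [-1.799633e+02  2.220000e-02  1.495937e+02]
joint_pos [ 1.795720e+01  1.320390e+01 -2.356560e+01  5.120000e-02 -5.324330e+01
 -1.383942e+02]
force [ 0.7003 -4.8341 -0.6644]
moment [-1.9916 -0.3638  0.2143]
opening 0.014
gripper_force 30.0194
tau [  2.6349 -44.3134  25.7483   4.3972   0.1547  -0.3066]
```

Request:
{"name": "play_rows", "arguments": {"plan": [[0, 0, 0, 0, 0, 0.7], [0, 0, 0, 0, 0, 0], [0, 0, 0, 0, 0, 0]]}}

```text
clock: 12.83
tool_pos: [0.5432, -0.0259, 0.148]
orientation: [-180.0, 0.0, 148.9]
force: [1.0, -6.8, -1.5]
opening: 0.0137
gripper_force: 30.1
```

```bash
python3 st.py
```

```text
clock 12.8333
tool_pos [ 0.5432 -0.0259  0.148 ]
orientation [-1.799568e+02  2.280000e-02  1.489111e+02]
joint_pos [ 1.795440e+01  1.320650e+01 -2.357000e+01  5.680000e-02 -5.324110e+01
 -1.390773e+02]
force [ 1.016  -6.8366 -1.4802]
moment [-2.1564 -0.3773  0.3364]
opening 0.0137
gripper_force 30.0617
tau [  2.6652 -44.3308  25.8019   4.2945   0.1621  -0.3659]
```

Request:
{"name": "play_rows", "arguments": {"plan": [[0, 0, 0, 0, 0, -3], [-0.08, -0.1, 0, 0, 0, -3], [0, 0, 0, 0, 0, -5], [0, 0, 0, 0, 0, -5], [0, 0, 0, 0, 0, -5], [0, 0, 0, 0, 0, -5], [0, 0, 0, 0, 0, -5], [0, 0, 0, 0, 0, -5], [0, 0, 0, 0, 0, -5], [0, 0, 0, 0, 0, -5], [0, 0, 0, 0, 0, -5], [0, 0, 0, 0, 0, -5], [0, 0, 0, 0, 0, -5], [0, 0, 0, 0, 0, -5], [0, 0, 0, 0, 0, -5], [0, 0, 0, 0, 0, -5], [0, 0, 0, 0, 0, -0.5], [0, 0, 0, 0, 0, 0], [0, 0, 0, 0, 0, 0]]}}

```text
clock: 14.42
tool_pos: [0.5431, -0.0248, 0.148]
orientation: [179.9, 0.1, -134.6]
force: [-3.5, 7.7, 2.4]
opening: 0.0137
gripper_force: 30.0
```

```bash
python3 st.py
```

```text
clock 14.4167
tool_pos [ 0.5431 -0.0248  0.148 ]
orientation [ 1.798951e+02  1.091000e-01 -1.346167e+02]
joint_pos [ 17.94    13.1977 -23.4872  -0.1789 -53.2667 -62.4496]
force [-3.4768  7.6953  2.4458]
moment [ 3.0335  1.4392 -0.0227]
opening 0.0137
gripper_force 29.9997
tau [ -4.1389 -42.5076  24.6346   8.3411   0.3685   0.0655]
```

Request:
{"name": "play_rows", "arguments": {"plan": [[-0.06, 0.17, 0, 0, 0, 0], [0, 0, 0, 0, 0, 0], [0, 0, 0, 0, 0, 0]]}}

```text
clock: 14.67
tool_pos: [0.5429, -0.0245, 0.1481]
orientation: [-180.0, 0.1, -134.7]
force: [0.9, 2.7, -0.6]
opening: 0.0141
gripper_force: 30.0
```

```bash
python3 st.py | grep -E "force|mom|orient"
```

```text
orientation [-1.799979e+02  6.030000e-02 -1.346722e+02]
force [ 0.8646  2.7269 -0.6197]
moment [ 0.8194 -0.2864 -0.0234]
gripper_force 29.9911
```

Request:
{"name": "play_rows", "arguments": {"plan": [[0, 0, 0, 0, 0, 0], [0, 0, 0, 0, 0, 0], [0, 0, 0, 0, 0, 0], [0, 0, 0, 0, 0, 0], [0, 0, 0, 0, 0, 0], [0, 0, 0, 0, 0, 0], [0, 0, 0, 0, 0, 0]], "grip": 5}}

```text
clock: 15.25
tool_pos: [0.5426, -0.0251, 0.1481]
orientation: [180.0, -0.0, -134.7]
force: [-0.5, -0.6, 0.2]
opening: 0.0492
gripper_force: 0.0
```

Request:
{"name": "play_rows", "arguments": {"plan": [[0, 0, -1.5, 0, 0, 0], [0, 0, -1.5, 0, 0, 0], [0, 0, -2, 0, 0, 0], [0, 0, -2, 0, 0, 0], [0, 0, -2, 0, 0, 0], [0, 0, -2, 0, 0, 0], [0, 0, -2, 0, 0, 0], [0, 0, -2, 0, 0, 0], [0, 0, 0, 0, 0, 0], [0, 0, 0, 0, 0, 0]]}}

```text
clock: 16.08
tool_pos: [0.543, -0.0249, 0.2992]
orientation: [-179.9, 0.1, -134.7]
force: [0.6, -0.8, -1.1]
opening: 0.05
gripper_force: 0.0
```

Run:
```python
from h import *
o=get_obs(); print(o["tool_pos"],o["orientation"],o["joint_pos"],o["clock"],o["force"],o["moment"])
s=snapshot("wrist"); cv2.imwrite("pics/w3.png",s["frame"][:,:,::-1]); print(s["position"],s["attitude"])
for t in ("dial_grip","lock_tip","lock_pivot","dial"):
    print(t,[(r["score"],r["position"]) for r in spot_point("wrist",t)[:2]])
```

```text
[ 0.54302906 -0.02491052  0.29920559] [-1.79933567e+02  1.28787643e-01 -1.34743910e+02] [ 1.80342968e+01  6.23452403e+00 -1.11605231e+01  1.70852900e-04
 -7.24600407e+01 -6.27783326e+01] 16.0833 [ 0.64225079 -0.75143921 -1.13342079] [0.03810739 0.0695664  0.00852229]
[ 0.49562675 -0.07319394  0.43801629] [1.65300433e+02 1.57058369e-02 1.35193218e+02]
dial_grip [(0.71, [0.5436, -0.0203, 0.1502])]
lock_tip [(0.57, [0.5419, -0.2401, -0.0014])]
lock_pivot []
dial [(0.9, [0.5433, -0.0273, 0.1094])]
```

View pics/w3.png

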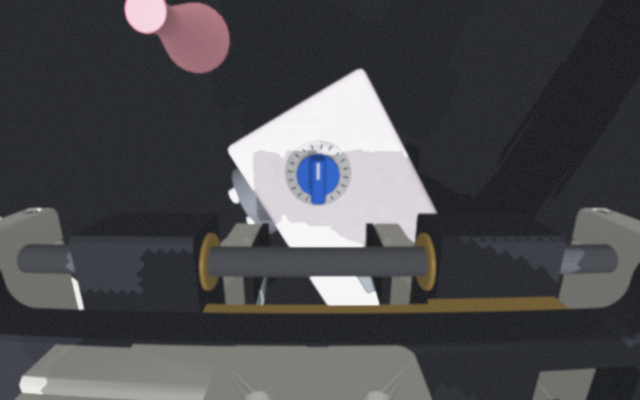

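Request:
{"name": "play_rows", "arguments": {"plan": [[0, 0, 0, 0, 0, 6.8], [0, 0, 0, 0, 0, 6.8], [0, 0, 0, 0, 0, 6.8], [0, 0, 0, 0, 0, 6.8], [0, 0, 0, 0, 0, 6.8], [0, 0, 0, 0, 0, 6.8], [0, 0, 0, 0, 0, 6.8], [0, 0, 0, 0, 0, 6.8], [0, 0, 0, 0, 0, 6.8], [1.71, 3.18, 0, 0, 0, 0], [1.71, 3.18, 0, 0, 0, 0], [1.71, 3.18, 0, 0, 0, 0], [1.71, 3.18, 0, 0, 0, 0], [0, 0, 0, 0, 0, 0], [0, 0, 0, 0, 0, 0]], "grip": 0}}

```text
clock: 17.58
tool_pos: [0.5112, 0.1177, 0.2975]
orientation: [-180.0, -0.0, 164.3]
force: [-0.7, -0.7, 0.3]
opening: 0.0004
gripper_force: 0.0
```

Run:
```python
from h import *
o=get_obs(); print(o["tool_pos"],o["orientation"],o["joint_pos"],o["clock"],o["opening"])
for c in ("wrist","scene","side"):
    s=snapshot(c); cv2.imwrite(f"pics/{c}4.png",s["frame"][:,:,::-1])
    for t in ("lock_tip","lock_pivot"): print(c,t,[(r["score"],r["position"]) for r in spot_point(c,t)[:1]])
```

```text
[0.51121674 0.11773436 0.29745042] [-1.79957344e+02 -4.41271037e-02  1.64251735e+02] [ 3.44096871e+01  4.51649180e+00 -1.33222418e+01 -6.88172275e-03
 -7.22222891e+01 -1.40155831e+02] 17.5833 0.00040692178099575144
wrist lock_tip [(0.38, [0.5474, 0.1024, 0.1669])]
wrist lock_pivot [(0.64, [0.5655, 0.096, 0.1224])]
scene lock_tip [(0.61, [0.548, 0.1025, 0.1682])]
scene lock_pivot []
side lock_tip [(0.46, [0.5528, 0.105, 0.1621])]
side lock_pivot [(0.7, [0.5651, 0.0976, 0.1188])]
```

View pics/wrist4.png

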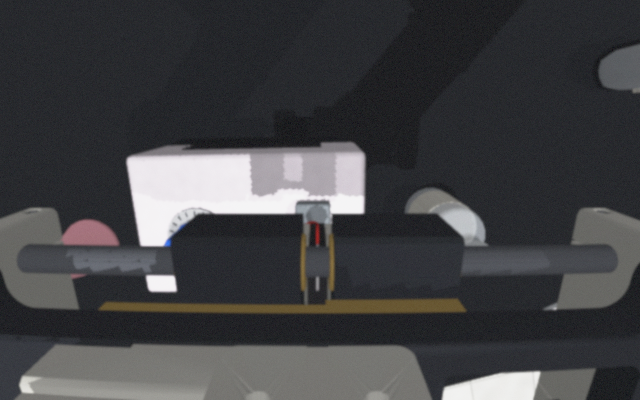

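Request:
{"name": "play_rows", "arguments": {"plan": [[0, -0.15, 2.5, 0, 0, 0], [0, 0, 2.5, 0, 0, 0], [0, 0, 2.5, 0, 0, 0], [0, 0, 2.5, 0, 0, 0], [0, 0, 1.4, 0, 0, 0], [0, 0, 1.3, 0, 0, 0], [0, 0, 0, 0, 0, 0], [0, 0, 0, 0, 0, 0]], "grip": 1.2}}

```text
clock: 18.7
tool_pos: [0.5113, 0.1142, 0.1709]
orientation: [-179.9, -0.0, 164.0]
force: [1.0, -0.4, -0.6]
opening: 0.012
gripper_force: 0.0
```

Request:
{"name": "play_rows", "arguments": {"plan": [[-0.7, 0, 0, 0, 0, 0], [-0.7, 0, 0, 0, 0, 0], [-0.5, 0, 0, 0, 0, 0], [-0.5, 0, 0, 0, 0, 0], [-0.5, 0, 0, 0, 0, 0], [-0.5, 0, 0, 0, 0, 0], [0, 0, 0, 0, 0, 0]]}}

```text
clock: 19.28
tool_pos: [0.5449, 0.1049, 0.171]
orientation: [-180.0, 0.0, 164.0]
force: [-1.8, -0.5, 0.9]
opening: 0.0119
gripper_force: 0.4
```

Run:
```python
from h import *
for c in ("scene","side"):
    s=snapshot(c); cv2.imwrite(f"pics/{c}5.png",s["frame"][:,:,::-1])
    for t in ("lock_tip","lock_pivot"): print(c,t,[(r["score"],r["position"]) for r in spot_point(c,t)[:1]])
a=cv2.imread("pics/scene5.png")[130:230,280:400]; b=cv2.imread("pics/side5.png")[150:250,290:410]
cv2.imwrite("pics/m5.png",cv2.resize(np.hstack([a,b]),None,fx=3.3,fy=3.3,interpolation=cv2.INTER_CUBIC))
```

```text
scene lock_tip [(0.47, [0.5623, 0.0983, 0.172])]
scene lock_pivot [(0.79, [0.5684, 0.0991, 0.1227])]
side lock_tip []
side lock_pivot [(0.65, [0.5662, 0.1001, 0.1181])]
```

View pics/m5.png

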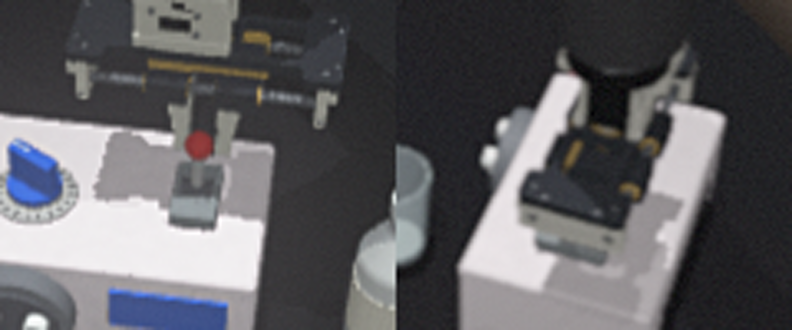

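Request:
{"name": "play_rows", "arguments": {"plan": [[-0.5, 0, 0, 0, 0, 0], [-0.5, 0, 0, 0, 0, 0], [-0.5, 0, 0, 0, 0, 0], [-0.4, 0, 0, 0, 0, 0], [-0.3, 0, 0, 0, 0, 0], [0, 0, 0, 0, 0, 0]]}}

```text
clock: 20.08
tool_pos: [0.5657, 0.099, 0.1706]
orientation: [-180.0, -0.0, 164.0]
force: [-0.3, 1.4, -1.2]
opening: 0.0116
gripper_force: 0.3
```

Request:
{"name": "play_rows", "arguments": {"plan": [[-0.2, 0, 0, 0, 0, 0], [-0.2, 0, 0, 0, 0, 0], [0, 0, 0, 0, 0, 0]]}}

```text
clock: 20.33
tool_pos: [0.5681, 0.098, 0.1705]
orientation: [-179.9, -0.1, 164.0]
force: [-4.5, 1.2, -0.3]
opening: 0.0117
gripper_force: 2.4
```

Request:
{"name": "play_rows", "arguments": {"plan": [[-0.2, 0, 0, 0, 0, 0], [0, 0, 0, 0, 0, 0]]}}

```text
clock: 20.5
tool_pos: [0.5687, 0.0976, 0.1703]
orientation: [-179.9, -0.3, 164.0]
force: [-10.7, 2.2, 2.4]
opening: 0.0122
gripper_force: 5.3
```

Request:
{"name": "play_rows", "arguments": {"plan": [[1, 0, 0, 0, 0, 0], [1, 0, 0, 0, 0, 0], [1, 0, 0, 0, 0, 0], [1, 0, -1, 0, 0, 0], [0, 0, -2.5, 0, 0, 0], [0, 0, -2.5, 0, 0, 0], [0, 0, -2.5, 0, 0, 0], [0, 0, -2.5, 0, 0, 0], [2, 0, -2, 0, 0, 0], [2, 0, -2, 0, 0, 0], [0, 0, 0, 0, 0, 0], [0, 0, 0, 0, 0, 0]]}}

```text
clock: 21.5
tool_pos: [0.4935, 0.1202, 0.3238]
orientation: [179.8, 0.2, 164.2]
force: [0.8, -0.5, -0.7]
opening: 0.0123
gripper_force: 0.0
```

Run:
```python
from h import *
print(get_obs()["tool_pos"])
for c in ("scene","side"):
    s=snapshot(c); cv2.imwrite(f"pics/{c}6.png",s["frame"][:,:,::-1])
    for t in ("lock_tip","lock_pivot","bottle","flask","beaker"): print(c,t,[(r["score"],r["position"]) for r in spot_point(c,t)[:1]])
a=cv2.imread("pics/scene6.png")[130:230,260:380]; b=cv2.imread("pics/side6.png")[150:250,290:410]
cv2.imwrite("pics/m6.png",cv2.resize(np.hstack([a,b]),None,fx=3.3,fy=3.3,interpolation=cv2.INTER_CUBIC))
```

```text
[0.49345817 0.12019906 0.32383345]
scene lock_tip [(0.65, [0.5426, -0.24, -0.0028])]
scene lock_pivot [(0.55, [0.5692, 0.1025, 0.1261])]
scene bottle [(0.8, [0.6228, 0.2459, 0.0036])]
scene flask [(0.6, [0.545, -0.2391, -0.0025])]
scene beaker [(0.61, [0.7306, 0.0175, 0.0033])]
side lock_tip []
side lock_pivot [(0.93, [0.5661, 0.098, 0.1168])]
side bottle [(0.88, [0.622, 0.2471, 0.0011])]
side flask [(0.73, [0.5423, -0.2417, 0.0022])]
side beaker [(0.82, [0.732, 0.0149, 0.0011])]
```

View pics/m6.png

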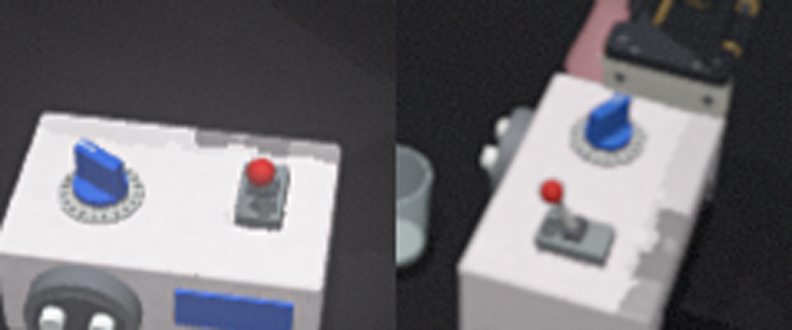

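Run:
```python
from h import *
for c,u,v in (("scene",339.1,182.1),("side",337.3,207.6)):
    p=px2w(snapshot(c),u,v,.1635); d=p[:2]-[.567,.0995]; print(p,d@[.962,-.274],d@[.274,.962])
```

```text
[0.58837127 0.09466151 0.1635    ] 0.021884903687499277 0.0012011031426364654
[0.58559229 0.09594043 0.1635    ] 0.01886110223468508 0.0016699802857403133
```

The ball sits about 21 mm towards the pump's +x, against 21.6 mm expected when locked. The glassware has not moved and the arm touches nothing.

```bash
python3 -c "
from plant import *
print(close_job())"
```

```text
the job is handed in; nothing more can be done
None
```

The job is handed in: the dial was turned 8 clicks clockwise to its stop (pressed at about 0.34 N m in total) and back four clicks. The lever then went over to its locked end, the glassware and bottle are where they were, and the arm is clear; no verdict came back.

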